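# Hang the big ladle on the utensil bar

### The job

Pick up the larger of the two ladles by its wooden grip and hang it by its hook on the steel bar at the top of the utensil stand, between the two posts. Lower it until the bar carries it before you let go, then release it slowly so that its off-centre cup does not swing the hook off, and leave it hanging still. Leave the smaller ladle standing where it is.

Things in the scene. Friction and masses are not known exactly. Their poses are not given: they have to be found in the camera images.
- big_ladle: Larger ladle, upright on its flat steel cup (72 mm wide, 60 deep); 231 mm tall, 0.2 kg. Origin: centre of cup's underside; z up, x towards the upright strap handle on the rim (centre x=37, y=0). Dark wooden grip on it: z=120 to 188 mm, 12 mm thick (x), 20 wide (y); grasp it from above at z=168, fingers closing along y. Once hung it leans about 9 degrees, handle resting on the lower rod.
- big_ladle_hook (a point): Where the bar's centre line lies in the big ladle's hook once hung: x=61, y=0, z=222 mm in the ladle's frame, same axes. The hook, 14 mm wide strap, is an arch 44 mm wide inside, open below, from the handle towards +x (away from the cup). This point is 5 mm under the arch's inner top, 9 mm below its outer top, 37 mm above the free end (at x=85, z=185).
- rail_stand: Fixed stand: a level round steel bar 10 mm thick on two upright posts, with a wooden rod 16 mm thick below it, on a low wooden base 70 by 360 by 14 mm. Origin: centre of the base's underside, on the worktop; y along the bar, z up, x away from the robot (within 15 degrees). Centre lines: bar x=0, z=265 mm; rod x=0, z=135 (a hung ladle's handle leans on it); posts (12 mm thick) y=+160, -160 mm.
- small_ladle: Smaller ladle of the same shape and materials, standing upright on the worktop: cup 48 mm across, 40 mm deep; 182 mm tall. Not to be moved. Origin: centre of the cup's underside; z up; x from the cup towards the handle.
Mind the look-alikes: they are no part of the job. What is shaped like the big_ladle but purple or yellow is not meant.

How it is judged:
By the outcome, as a careful person would: the job done as asked, in the order asked, and still so for the second after the job is handed in, with the robot touching nothing.
It also fails if it takes over 58 s, if anything falls off the work surface, if the arm or the gripper's body presses on something with over 40 N, if the wrist force passes 120 N, or if a joint passes its speed limit or range.

### The arm

A 7-joint arm with a two-finger parallel gripper is mounted at the origin on the work surface. World frame = base frame: x ahead of the robot, y to its left, z up, the work surface at z = 0. Lengths are in m, angles in degrees, forces in N, time in s.
With the tool pointing down it reaches from about 0.4 to 0.85 m from the base axis. Payload 4.4 kg.
Tool frame: the origin (TCP) lies between the finger pads; the fingertips stand 19 mm ahead of it and the grasp point (between the pads) is the TCP; z points along the fingers, y is the line along which they close (so a half turn about z gives the same grasp; the last joint's range is limited). The gripper opens to 94 mm and grips with 3 to 60 N. Pads are 16 mm wide; open, the fingers measure 119 mm over their backs; the gripper's body (75 mm by 177 mm) begins 78 mm behind the grasp point.
Start: joints at [-79.114, 36.005, 2.206, 86.941, -1.547, 57.084, -1.146], TCP at [0.164, 0.629, 0.224] pointing down, gripper open.
Joint ranges: [-175.42, 175.42], [-21.48, 121.26], [-71.46, 75.88], [10.55, 141.38], [-63.04, 243.04], [13.31, 113.54], [-168.57, 168.57]. Speed limits (degrees/s): [147.25, 147.25, 180, 180, 180, 180, 180].

### API

Orientations are given as [roll, pitch, yaw] about the fixed x, y, z axes, in that order (R = Rz(yaw) Ry(pitch) Rx(roll)).
In Python, from cell import status, imaging, workorder gives the robot as it stands.
- The arm moves only by the tool carry_out, never from a script. Its argument "plan" is text: rows parted by semicolons, each of 7 numbers parted by spaces: the shift along the tool's x, y, z in units of 50 cm (1.0 is 50 cm), then the turn, a rotation vector about the tool's x, y, z in units of 60 degrees (1.0 is 60 degrees), then the closure, from -1 (fully open) to 1 (shut). A call has 1 to 8 rows; each row shifts and turns the commanded pose from where the row before left it, along the tool's axes as they then stand; what a row does not reach is not made up. A row lasts 1/12 s, in which the tool goes at most 41.7 mm and 7.16 degrees, less where a joint would pass 70% of its speed; a pose out of reach is approached as far as the arm can. A call with a number of a shift or a turn outside -1 to 1 is refused whole. A call with a gripper value outside its range is refused whole. The fingers move at their own pace and stop on an object; "force" is the grip in N (left out, the last holds). Time passes only in rows, so rows that do not move let the fingers close. It gives the time, the measured TCP pose, the force, the opening and the grip force at its end, in the units of the state.
- status.state(): the state, without advancing time (a new reading comes with each control period).
- imaging.snapshot(name): name is "scene" or "top" or "wrist"; returns (picture, depth): 420x560x3 uint8, red, green, blue; 420x560 float32, m along the optical axis (not along the pixel's ray), 0 where there is no reading.
- imaging.calibration(name): a dict with "camera_matrix" (3x3 intrinsics, pixels), "pose" (4x4, takes a point from camera to world coordinates). Camera axes: x right, y up, looking along -z (the intrinsics and any distortion apply to the point x, -y, -z); pixel columns grow to the right and rows downward; lengths in m; the calibration is good to about 2 mm. A picture is of the moment at which its call begins: read the wrist's pose just before it. calibration takes no time and is no camera call; for the wrist camera it gives the pose at the moment of the call.
- workorder.job_done(): hands the job in; it is judged then, once.
Trained networks look in the newest picture that a camera, given by its name, has taken for a name from the list of things; names that differ only in an ending like _2 or _b are one class to them, and where a whole thing is asked for, a point or a joint stands for the part that bears it (a point fixed in the world has none). Each returns a list of dicts, best first, with "confidence" (0 to 1); they miss things now and then, are a little off and sometimes report something else, mostly with a low value. They report only what shows in the picture. A call takes as long as a camera call. They do not tell look-alikes from the thing itself.
- imaging.regions_of(camera, name): "pixels" (420x560 bool, what is visible of it) and "point" ([column, row] in pixels, amid what is visible of it).
- imaging.tip_of(camera, name): "point" ([column, row] in pixels: a listed point, or the origin of a listed thing).
The state is a dict: "time_s": time; "qpos": joint angles; "dq": joint speeds; "effort": joint torques, N m; "position": TCP position; "tcp_rot": TCP orientation; "force": force on the tool from outside, world axes, zero at the start; "torque": the same for the moment, N m; "opening": finger opening in m; "grasp_force": force on a finger pad.
Only numpy, scipy, OpenCV 4.12 (cv2) and the standard library are available. Lean on these libraries where they do the work, as an engineer would, in place of code of your own. Each camera call takes 0.05 s, during which the arm holds its last target. There are 200 camera calls.

## Working session

There is one attempt and no reset: what is moved stays moved. The work goes in short steps, Python scripts to look and compute and a tool call to move; the robot and the scene stay as the last step left them, time stands still between calls to the robot, and variables do not carry over. Pictures are saved under pics/ and viewed, at most 10 in all, crops included, and the job is handed in when it is done.

Besides the shell and the picture viewer there is one more tool, called after "Emit:" by a JSON object that holds its "fn" and its "kwargs", one argument or row to a line. carry_out: Moves the arm, as the interface text tells. Shifts and turns lie within -1 to 1; 1 stands for 50 cm of shift or 60 degrees of turn. Its arguments: {"type":"object","properties":{"plan":{"type":"string"},"force":{"type":"number"}},"required":["plan"]}

```bash
mkdir -p pics; ls; cat > h.py <<'E'
import numpy as np, cv2
from cell import status, imaging, workorder
from scipy.spatial.transform import Rotation as R
def cloud(cam, depth):
    c=imaging.calibration(cam); K=np.array(c["camera_matrix"]); T=np.array(c["pose"])
    v,u=np.mgrid[:420,:560]; d=depth
    P=np.stack([(u-K[0,2])/K[0,0]*d, -(v-K[1,2])/K[1,1]*d, -d],-1)
    return P@T[:3,:3].T+T[:3,3]
def save(n,p): cv2.imwrite('pics/'+n,cv2.cvtColor(np.ascontiguousarray(p),cv2.COLOR_RGB2BGR))
E
python3 - <<'E'
from h import *
print(status.state())
for c in("scene","top"):
    p,d=imaging.snapshot(c); save(c+'0.png',p); W=cloud(c,d); np.save(c+'.npy',W)
    print(c,{k:v for k,v in imaging.calibration(c).items() if k not in("camera_matrix","pose")})
    for n in("big_ladle","small_ladle","rail_stand"):
        for r in imaging.regions_of(c,n):
            m=r["pixels"]&(d>0); q=W[m]
            print(c,n,round(r["confidence"],2),np.round(r["point"]),m.sum(),np.round(np.median(q,0),3),np.round(np.percentile(q,[2,98],axis=0),3).tolist())
    for r in imaging.tip_of(c,"big_ladle_hook"): print(c,'hook',r)
E
```

```text
pics
{'time_s': 0.0, 'qpos': array([-79.11311706,  36.05671422,   2.20363368,  86.99383163,
        -1.54582763,  57.08277596,  -1.14795591]), 'dq': array([-0.12013275,  0.0102748 , -0.00077395, -0.03855716,  0.03320289,
       -0.03879562,  0.0052688 ]), 'effort': array([-6.09173725e-07, -5.49730968e+01,  1.14357267e+00, -1.86636275e+01,
       -5.21885511e-02,  2.39331031e-02,  1.72376731e-04]), 'position': array([0.16430418, 0.6282649 , 0.22359143]), 'tcp_rot': array([-1.79896421e+02,  2.80702796e-03,  1.65340831e+02]), 'force': array([ 0.82353813, -0.1758008 , -0.47776135]), 'torque': array([-0.02199257,  0.01302546,  0.00828302]), 'grasp_force': 0.0, 'opening': 0.09382762735062529}
scene {}
scene big_ladle 0.88 [370. 271.] 1999 [0.415 0.27  0.049] [[0.356, 0.24, 0.002], [0.476, 0.307, 0.231]]
scene big_ladle 0.85 [410. 340.] 2516 [0.414 0.412 0.046] [[0.357, 0.376, 0.003], [0.474, 0.443, 0.23]]
scene big_ladle 0.66 [443. 252.] 2071 [0.24  0.311 0.046] [[0.198, 0.262, 0.001], [0.294, 0.36, 0.23]]
scene big_ladle 0.64 [289. 314.] 2180 [0.575 0.234 0.046] [[0.544, 0.178, 0.003], [0
[... 621 characters left out ...]
8 0.268 0.028] [[0.357, 0.235, 0.002], [0.47, 0.303, 0.231]]
top big_ladle 0.66 [116. 227.] 1691 [0.422 0.412 0.04 ] [[0.353, 0.372, -0.001], [0.47, 0.466, 0.231]]
top small_ladle 0.63 [385. 228.] 799 [ 0.435 -0.156  0.038] [[0.398, -0.184, 0.0], [0.483, -0.128, 0.183]]
top rail_stand 0.95 [377. 127.] 7705 [ 0.651 -0.133  0.016] [[0.603, -0.293, 0.011], [0.699, 0.04, 0.272]]
top rail_stand 0.54 [181. 239.] 1323 [0.399 0.267 0.028] [[0.357, 0.235, 0.002], [0.472, 0.303, 0.231]]
top hook {'point': [118.0, 349.5], 'confidence': 0.91}
top hook {'point': [167.4, 210.8], 'confidence': 0.78}
top hook {'point': [79.1, 253.1], 'confidence': 0.75}
top hook {'point': [205.8, 145.0], 'confidence': 0.67}
```

View pics/scene0.png

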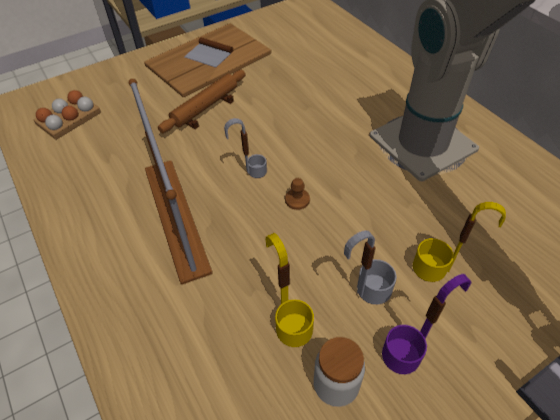

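View pics/top0.png

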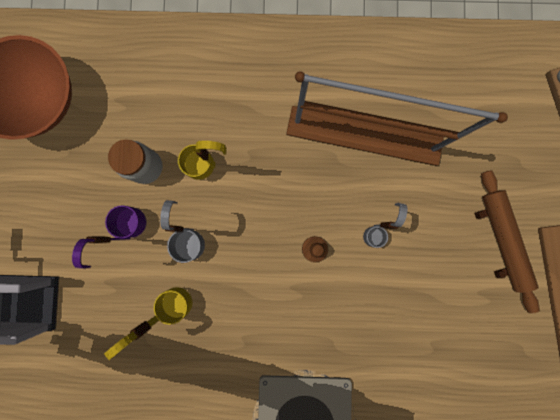

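Candidates (scene picture): steel big ladle at (377,282), purple at (405,348), yellow at (434,260) and (295,322), and the small steel one at (257,166). By description it is the steel one with the dark grip at (368,255), which is top (185,245). The stand's bar runs from (135,85) to (190,265) in the scene picture. Next: a crop check and pose fitting.

```bash
python3 - <<'E'
from h import *
im=cv2.imread('pics/scene0.png'); cv2.imwrite('pics/crop.png',cv2.resize(im[200:320,310:450],None,fx=4,fy=4))
from scipy.optimize import least_squares
def circ(p,r): return least_squares(lambda c:np.hypot(*(p-c).T)-r,np.median(p,0),loss='soft_l1',f_scale=.002)
for c in("scene","top"):
    W=np.load(c+'.npy'); x,y,z=np.moveaxis(W,-1,0)
    for n,b,s in(("big",(.33,.5,.22,.33),1.),("small",(.36,.5,-.2,-.1),None)):
        m=(x>b[0])&(x<b[1])&(y>b[2])&(y<b[3])
        h=.06 if n=="big" else .04; r=.036 if n=="big" else .024; top=.231 if n=="big" else .182
        rim=W[m&(z>h*.3)&(z<h+.003)][:,:2]
        s=circ(rim,r); ctr=s.x
        hd=W[m&(z>h+.015)&(z<top+.01)]
        mu=hd[:,:2].mean(0); u=np.linalg.svd(hd[:,:2]-mu,full_matrices=False)[2][0]
        u*=np.sign(u@(mu-ctr)); rel=(hd[:,:2]-ctr)@np.c_[u,[-u[1],u[0]]]
        print(c,n,'ctr',ctr.round(4),len(rim),'res',np.abs(s.fun).mean().round(4),'yaw',np.degrees(np.arctan2(u[1],u[0])).round(1),
          'x',np.percentile(rel[:,0],[2,98]).round(4),'y',np.percentile(rel[:,1],[2,50,98]).round(4),'ztop',hd[:,2].max().round(4),
          'yaw_ctr',np.degrees(np.arctan2(*(mu-ctr)[::-1])).round(1))
        g=hd[(hd[:,2]>.12)&(hd[:,2]<.185)]
        if n=="big": print('  grip',len(g),np.median(((g[:,:2]-ctr)@np.c_[u,[-u[1],u[0]]]),0).round(4),'xy',np.median(g,0).round(4))
    m=(x>.5)&(x<.8)&(y>-.4)&(y<.15)&(z>.255)&(z<.28)
    b=W[m]; vx,vy,x0,y0=cv2.fitLine(b[:,:2].astype(np.float32),cv2.DIST_HUBER,0,.01,.01).ravel()
    t=(b[:,:2]-[x0,y0])@[vx,vy]
    e=np.array([[x0,y0]])+np.outer(np.percentile(t,[0.5,99.5]),[vx,vy])
    print(c,'bar',e.round(4).tolist(),'mid',e.mean(0).round(4),'dir',np.degrees(np.arctan2(vy,vx)).round(2),'z',np.percentile(b[:,2],[50,95,99]).round(4),len(b))
    m=(x>.55)&(x<.75)&(y>-.35)&(y<.1)&(z>.01)&(z<.02)
    print('  base',cv2.minAreaRect(W[m][:,:2].astype(np.float32)*1000))
E
```

```text
scene big ctr [0.3918 0.2708] 790 res 0.0015 yaw -9.1 x [0.0313 0.0848] y [-0.0039  0.0069  0.0132] ztop 0.2347 yaw_ctr -2.3
  grip 218 [0.0399 0.0088] xy [0.4317 0.273  0.1558]
scene small ctr [ 0.4212 -0.1494] 330 res 0.0017 yaw -20.4 x [0.0179 0.0653] y [-0.0031  0.0101  0.0153] ztop 0.1847 yaw_ctr -6.5
scene bar [[0.6236, -0.2958], [0.6864, 0.0488]] mid [ 0.655  -0.1235] dir 79.68 z [0.2695 0.2727 0.2739] 747
  base ((654.0687866210938, -127.4052734375), (363.0307922363281, 70.01089477539062), 79.68132019042969)
top big ctr [0.39   0.2685] 392 res 0.0018 yaw 0.1 x [0.0294 0.0841] y [-0.0129 -0.0065  0.0038] ztop 0.2329 yaw_ctr -6.1
  grip 58 [ 0.0352 -0.0114] xy [0.4253 0.2572 0.1561]
top small ctr [ 0.4202 -0.1501] 209 res 0.0018 yaw -15.9 x [0.019 0.065] y [-0.0066  0.0043  0.0106] ztop 0.1856 yaw_ctr -10.1
top bar [[0.6218, -0.2993], [0.6834, 0.0461]] mid [ 0.6526 -0.1266] dir 79.89 z [0.2697 0.2728 0.2743] 1466
  base ((652.4489135742188, -128.25979614257812), (359.98358154296875, 69.21920776367188), 79.55839538574219)
```

View pics/crop.png

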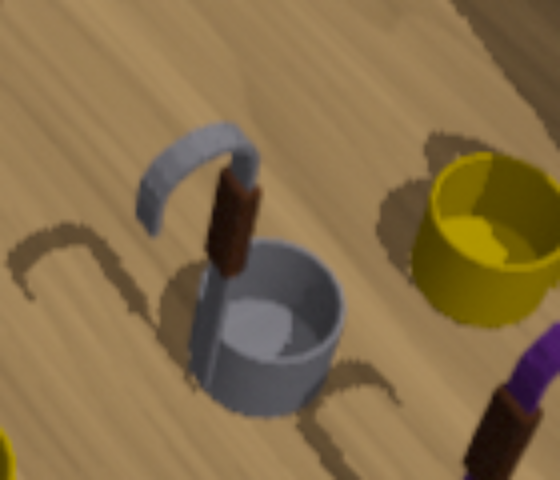

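The crop shows the steel ladle with its dark grip; its yaw is about -4°, centre (0.391, 0.270), grip (0.428, 0.267). The stand's centre is (0.653, -0.126) with yaw about -10.3°. I'll rise first, then go above the grip.

```bash
cat >> h.py <<'E'
def go(p,rpy):
    """print shift (tool axes as now, 50cm units), rotvec (60deg units) and rows needed"""
    s=status.state(); A=R.from_euler('xyz',s["tcp_rot"],degrees=True); B=R.from_euler('xyz',rpy,degrees=True)
    d=A.inv().apply(np.array(p)-s["position"]); r=(A.inv()*B).as_rotvec(degrees=True)
    d2=B.inv().apply(np.array(p)-s["position"])
    print('t',round(s["time_s"],2),'shift',(d/.5).round(4),'(after turn',(d2/.5).round(4),') turn',(r/60).round(4),
      'rows',round(np.linalg.norm(d)/.0417,1),round(np.linalg.norm(r)/7.16,1))
E
python3 -c "
from h import *
p=status.state()['position'];p[2]=.335
go([.428,.266,.335],[180,0,176])"
```

```text
t 0.5 shift [-0.6936 -0.5687 -0.2211] (after turn [-0.5765 -0.6871 -0.2211] ) turn [-1.000e-04 -1.000e-04 -1.776e-01] rows 11.1 1.5
```

Emit:
{"fn": "carry_out", "kwargs": {
  "plan": "0 0 -0.075 0 0 0 -1; 0 0 -0.075 0 0 0 -1; 0 0 -0.075 0 0 0 -1"
}}

```text
time_s: 0.75
position: [0.1643, 0.6283, 0.3379]
tcp_rot: [-179.9, 0.0, 165.3]
force: [-0.2, 0.6, 0.2]
opening: 0.0944
grasp_force: 0.0
```

Emit:
{"fn": "carry_out", "kwargs": {
  "plan": "-0.058 -0.0475 0 0 0 0 -1; -0.058 -0.0475 0 0 0 0 -1; -0.058 -0.0475 0 0 0 0 -1; -0.058 -0.0475 0 0 0 0 -1; -0.058 -0.0475 0 0 0 0 -1; -0.058 -0.0475 0 0 0 0 -1; -0.058 -0.0475 0 0 0 0 -1; -0.058 -0.0475 0 0 0 0 -1"
}}

```text
time_s: 1.42
position: [0.3416, 0.3847, 0.3373]
tcp_rot: [180.0, 0.0, 165.4]
force: [0.2, 0.6, -0.2]
opening: 0.0943
grasp_force: 0.0
```

Emit:
{"fn": "carry_out", "kwargs": {
  "plan": "-0.058 -0.0475 0 0 0 0 -1; -0.058 -0.0475 0 0 0 0 -1; -0.058 -0.0475 0 0 0 0 -1; -0.058 -0.0475 0 0 0 0 -1; 0 0 0 0 0 -0.09 -1; 0 0 0 0 0 -0.09 -1; 0 0 0 0 0 0 -1"
}}

```text
time_s: 2.0
position: [0.4294, 0.2644, 0.3372]
tcp_rot: [180.0, 0.0, 176.2]
force: [0.1, 0.3, 0.1]
opening: 0.0942
grasp_force: 0.0
```

```bash
python3 - <<'E'
from h import *
s=status.state(); print(s["position"].round(4),s["tcp_rot"].round(2))
p,d=imaging.snapshot("wrist"); W=cloud("wrist",d); save('w1.png',p); np.save('w1.npy',W)
for r in imaging.regions_of("wrist","big_ladle"): print(r["confidence"],r["point"],W[r["pixels"]&(d>0)].mean(0).round(3))
for r in imaging.tip_of("wrist","big_ladle_hook"): print(r, W[int(r["point"][1]),int(r["point"][0])].round(3))
go([.428,.266,.335],[180,0,176])
E
```

```text
[0.4294 0.2644 0.3372] [1.7998e+02 1.0000e-02 1.7618e+02]
0.79 [283.7, 149.6] [0.409 0.273 0.086]
0.72 [267.8, 285.9] [0.582 0.244 0.072]
0.71 [419.8, 145.1] [0.416 0.415 0.103]
{'point': [286.2, 228.8], 'confidence': 0.87} [0.446 0.27  0.232]
{'point': [483.0, 121.1], 'confidence': 0.77} [0.378 0.411 0.232]
{'point': [210.0, 370.6], 'confidence': 0.75} [0.407 0.254 0.433]
t 2.15 shift [0.0017 0.0011 0.0041] (after turn [0.0017 0.0011 0.0041] ) turn [0.0003 0.     0.0007] rows 0.1 0.0
```

View pics/w1.png

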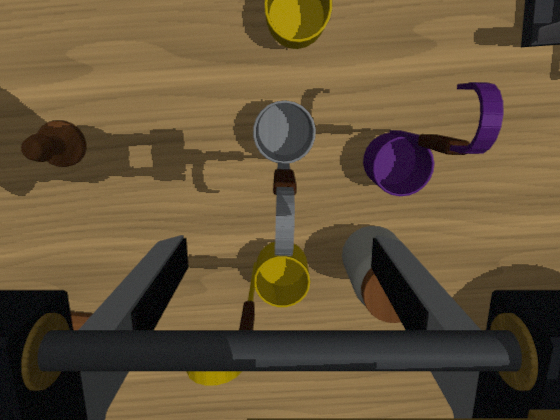

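The wrist picture shows the cup at (285,132), the grip at (285,182) and the hook strap from (285,190) to (285,253), nearly straight along the tool's x. I'll fit it from here.

```bash
python3 - <<'E'
from h import *
W=np.load('w1.npy'); x,y,z=np.moveaxis(W,-1,0)
b=(x>.33)&(x<.52)&(y>.22)&(y<.33)
h=W[b&(z>.212)&(z<.24)]
f=cv2.fitLine(h[:,:2].astype(np.float32),cv2.DIST_HUBER,0,.01,.01).ravel(); u=f[:2]*np.sign(f[0])
print('strap',len(h),h.mean(0).round(4),'yaw',np.degrees(np.arctan2(u[1],u[0])).round(2),h.min(0).round(4),h.max(0).round(4))
r=W[b&(z>.055)&(z<.065)][:,:2]; print('rim',len(r),cv2.minEnclosingCircle(r.astype(np.float32)*1000))
c=np.array(cv2.minEnclosingCircle(r.astype(np.float32))[0])
print('strap in frame from rim',(h[:,:2]-c)@u, ) if 0 else None
print('along',np.percentile((h[:,:2]-c)@u,[1,99]),'across',np.percentile((h[:,:2]-c)@[-u[1],u[0]],[1,50,99]))
g=W[b&(z>.185)&(z<.192)]; print('griptop',len(g),g.mean(0).round(4), g.min(0).round(4),g.max(0).round(4))
E
```

```text
strap 1139 [0.4449 0.2693 0.2272] yaw -5.6 [0.4243 0.2599 0.212 ] [0.4753 0.2781 0.2337]
rim 543 ((389.1583557128906, 274.92913818359375), 35.84913635253906)
along [0.03598901 0.08392936] across [-0.00705887 -0.00012527  0.00667258]
griptop 191 [0.4235 0.2709 0.188 ] [0.4194 0.2611 0.185 ] [0.4316 0.2809 0.192 ]
```

```bash
python3 -c "
from h import *
go([.426,.2713,.168],[180,0,174.4])"
```

```text
t 2.15 shift [0.0064 0.0113 0.3381] (after turn [0.0067 0.0112 0.3381] ) turn [ 0.0003 -0.      0.0274] rows 4.1 0.2
```

Emit:
{"fn": "carry_out", "kwargs": {
  "plan": "0.0065 0.0115 0 0 0 0.027 -1; 0 0 0.068 0 0 0 -1; 0 0 0.068 0 0 0 -1; 0 0 0.068 0 0 0 -1; 0 0 0 0 0 0 -1"
}}

```text
time_s: 2.57
position: [0.4222, 0.2694, 0.23]
tcp_rot: [-179.6, -0.5, 174.5]
force: [0.3, -0.6, -1.1]
opening: 0.0941
grasp_force: 0.0
```

```bash
python3 -c "
from h import *
s=status.state(); print(s['position'],s['tcp_rot'],s['force'])
go([.426,.2713,.168],[180,0,174.4])"
```

```text
[0.42223773 0.26938693 0.22997186] [-179.58539071   -0.47404928  174.51257191] [ 0.34161097 -0.57345989 -1.10234558]
t 2.57 shift [-0.0081  0.0054  0.1238] (after turn [-0.0071  0.0045  0.1239] ) turn [-0.0069 -0.0079  0.0019] rows 1.5 0.1
```

Emit:
{"fn": "carry_out", "kwargs": {
  "plan": "0 0 0 0 0 0 -1; 0 0 0 0 0 0 -1"
}}

```text
time_s: 2.73
position: [0.427, 0.2719, 0.2364]
tcp_rot: [179.9, 0.1, 174.5]
force: [-0.7, 0.7, 0.6]
opening: 0.0938
grasp_force: 0.0
```

```bash
python3 -c "
from h import *
s=status.state(); print(s['position'],s['tcp_rot'],s['force'],s['qpos'].round(1))
go([.426,.2713,.168],[180,0,174.4])"
```

```text
[0.42698684 0.27189999 0.23644558] [1.79921102e+02 9.60463584e-02 1.74507887e+02] [-0.68394523  0.71768397  0.59017956] [-40.4  23.4   6.6 109.   -3.6  47.7  52.6]
t 2.73 shift [ 0.0021 -0.0016  0.1369] (after turn [ 0.0018 -0.0014  0.1369] ) turn [0.0013 0.0016 0.0018] rows 1.6 0.0
```

Settled. Descend the rest of the way and close.

Emit:
{"fn": "carry_out", "kwargs": {
  "plan": "0.001 -0.001 0.046 0 0 0 -1; 0 0 0.046 0 0 0 -1; 0 0 0.045 0 0 0 -1; 0 0 0 0 0 0 -1; 0 0 0 0 0 0 -1"
}}

```text
time_s: 3.15
position: [0.4263, 0.2711, 0.1677]
tcp_rot: [180.0, 0.1, 174.5]
force: [0.4, -0.1, 0.8]
opening: 0.0945
grasp_force: 0.0
```

Emit:
{"fn": "carry_out", "kwargs": {
  "plan": "0 0 0 0 0 0 0.2; 0 0 0 0 0 0 0.4; 0 0 0 0 0 0 0.55; 0 0 0 0 0 0 0.65; 0 0 0 0 0 0 0.8; 0 0 0 0 0 0 1; 0 0 0 0 0 0 1; 0 0 0 0 0 0 1",
  "force": 25
}}

```text
time_s: 3.82
position: [0.4256, 0.2706, 0.1665]
tcp_rot: [-180.0, -0.0, 174.5]
force: [0.1, 0.3, -0.0]
opening: 0.0446
grasp_force: 0.0
```

Emit:
{"fn": "carry_out", "kwargs": {
  "plan": "0 0 0 0 0 0 1; 0 0 0 0 0 0 1; 0 0 0 0 0 0 1; 0 0 0 0 0 0 1; 0 0 0 0 0 0 1; 0 0 0 0 0 0 1; 0 0 0 0 0 0 1; 0 0 0 0 0 0 1",
  "force": 25
}}

```text
time_s: 4.48
position: [0.4254, 0.2705, 0.1663]
tcp_rot: [-180.0, -0.0, 174.5]
force: [0.5, 0.4, -2.8]
opening: 0.0197
grasp_force: 25.0
```

Emit:
{"fn": "carry_out", "kwargs": {
  "plan": "0 0 -0.02 0 0 0 1; 0 0 -0.05 0 0 0 1; 0 0 -0.07 0 0 0 1; 0 0 -0.07 0 0 0 1; 0 0 -0.07 0 0 0 1; 0 0 -0.07 0 0 0 1; 0 0 -0.07 0 0 0 1; 0 0 -0.04 0 0 0 1"
}}

```text
time_s: 5.15
position: [0.4263, 0.2709, 0.4013]
tcp_rot: [179.8, 0.3, 174.5]
force: [0.1, -0.0, -2.6]
opening: 0.02
grasp_force: 25.0
```

```bash
python3 - <<'E'
from h import *
s=status.state(); print({k:s[k] for k in("position","tcp_rot","force","opening","grasp_force")})
for c in ("scene","wrist"):
    p,d=imaging.snapshot(c); save(c+'2.png',p); W=cloud(c,d); np.save(c+'2.npy',W)
E
```

```text
{'position': array([0.42630755, 0.2709125 , 0.40125473]), 'tcp_rot': array([179.76866768,   0.251805  , 174.51236789]), 'force': array([ 0.09107902, -0.02594858, -2.57212548]), 'opening': 0.01996784656397966, 'grasp_force': 24.998206794261932}
```

View pics/wrist2.png

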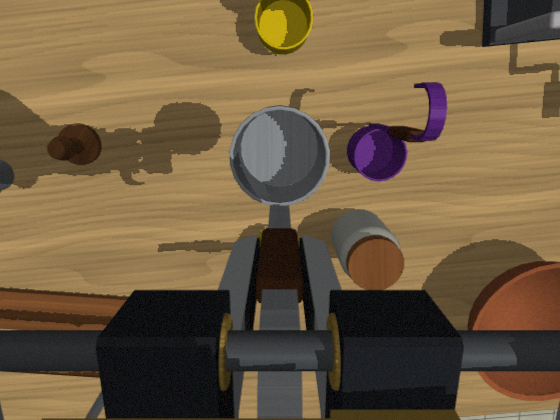

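The ladle is held: cup at (280,155), grip between the fingers at (280,265). I'll check its tilt in the grasp and work out the target.

```bash
python3 - <<'E'
from h import *
s=status.state(); A=R.from_euler('xyz',s["tcp_rot"],degrees=True)
W=np.load('wrist2.npy'); P=A.inv().apply((W.reshape(-1,3)-s["position"])).reshape(W.shape)
x,y,z=np.moveaxis(P,-1,0)
m=(abs(y)<.05)&(x>-.02)&(x<.1)&(z>.09)&(z<.118); r=P[m]
print('rim',len(r),cv2.minEnclosingCircle(r[:,:2].astype(np.float32)*1000))
c=np.c_[r[:,:2],np.ones(len(r))]
# rim top: lower envelope -> smallest z per side
for lo,hi in((0,.02),(.02,.04),(.04,.06),(.06,.08)):
    q=r[(r[:,0]>lo)&(r[:,0]<hi)]
    print(lo,len(q), np.percentile(q[:,2],[5,20,50]).round(4) if len(q)>5 else '')
m=(abs(y)<.012)&(x>-.06)&(x<.02)&(z>-.075)&(z<-.045); h=P[m]; print('hook',len(h),h.mean(0) if len(h) else '')
m=(abs(y)<.03)&(x>.0)&(x<.075)&(z>.15)&(z<.18); b=P[m]; print('floor',len(b)); 
if len(b)>20: print(np.linalg.lstsq(np.c_[b[:,:2],np.ones(len(b))],b[:,2],rcond=None)[0])
# scene camera: rail side
W=np.load('scene2.npy'); P=A.inv().apply((W.reshape(-1,3)-s["position"])); q=P[(abs(P[:,1])<.03)&(P[:,0]<-.01)&(P[:,0]>-.08)&(P[:,2]>-.1)&(P[:,2]<.0)]
q=P[(abs(P[:,1])<.03)&(P[:,0]<-.02)&(P[:,0]>-.07)&(P[:,2]>-.075)&(P[:,2]<.0)]
print('hook scene',len(q),q.min(0).round(4),q.max(0).round(4),q.mean(0).round(4))
# target: tool with lean; ladle frame in tool: x_l=-x_t, z_l=-z_t, y_l=y_t; grasp at (37,0,168)
bar=np.array([.653,-.126,.265]); 
for lean,dz in((0,.12),(0,.04),(9,0)):
    L=R.from_euler('z',-10.3,degrees=True)*R.from_euler('y',-lean,degrees=True)   # ladle->world, bottom to +x
    p=bar+L.apply(np.array([.037-.061,0,.168-.222]))+[0,0,dz]
    T=L*R.from_matrix(np.diag([-1,1,-1.]))
    print(lean,dz,p.round(4),T.as_euler('xyz',degrees=True).round(1)); go(p,T.as_euler('xyz',degrees=True))
E
```

```text
rim 1899 ((35.95521545410156, 1.5022944211959839), 35.987037658691406)
0 845 [0.0952 0.1048 0.1059]
0.02 369 [0.1045 0.1051 0.106 ]
0.04 335 [0.1044 0.1051 0.1057]
0.06 350 [0.1043 0.1049 0.1055]
hook 3109 [-0.00854891 -0.00034457 -0.05985355]
floor 4700
[0.0181646  0.00242616 0.15947319]
hook scene 442 [-0.0515 -0.009  -0.0664] [-0.0201  0.007  -0.0189] [-0.0414 -0.0001 -0.0507]
0 0.12 [ 0.6294 -0.1217  0.331 ] [-180.     0.   169.7]
t 5.25 shift [-0.477  -0.7449  0.1381] (after turn [-0.5386 -0.7013  0.1394] ) turn [0.0057 0.0058 0.0803] rows 10.7 0.7
0 0.04 [ 0.6294 -0.1217  0.251 ] [-180.     0.   169.7]
t 5.25 shift [-0.476  -0.7458  0.2981] (after turn [-0.5386 -0.7013  0.2994] ) turn [0.0057 0.0058 0.0803] rows 11.2 0.7
9 0 [ 0.638  -0.1233  0.2079] [-180.     9.   169.7]
t 5.25 shift [-0.4928 -0.7478  0.3844] (after turn [-0.4889 -0.7013  0.4678] ) turn [ 0.012  -0.1441  0.0796] rows 11.7 1.4
```

Emit:
{"fn": "carry_out", "kwargs": {
  "plan": "0 0 0 0 0 0.08 1; -0.02 -0.025 0 0 0 0 1; -0.038 -0.05 0 0 0 0 1; -0.038 -0.05 0 0 0 0 1; -0.038 -0.05 0 0 0 0 1; -0.038 -0.05 0 0 0 0 1; -0.038 -0.05 0 0 0 0 1; -0.038 -0.05 0 0 0 0 1"
}}

```text
time_s: 5.92
position: [0.518, 0.087, 0.3948]
tcp_rot: [-179.9, -0.2, 169.7]
force: [0.1, 0.3, -1.5]
opening: 0.0197
grasp_force: 25.0
```

Emit:
{"fn": "carry_out", "kwargs": {
  "plan": "-0.038 -0.05 0 0 0 0 1; -0.038 -0.05 0 0 0 0 1; -0.038 -0.05 0 0 0 0 1; -0.038 -0.05 0 0 0 0 1; -0.038 -0.05 0 0 0 0 1; -0.038 -0.05 0 0 0 0 1; -0.038 -0.05 0 0 0 0 1; -0.038 -0.05 0 0 0 0 1"
}}

```text
time_s: 6.58
position: [0.6321, -0.1364, 0.3943]
tcp_rot: [180.0, -0.2, 169.7]
force: [0.5, 0.2, -2.3]
opening: 0.0199
grasp_force: 25.0
```

```bash
python3 - <<'E'
from h import *
p,d=imaging.snapshot("scene"); save('scene3.png',p); np.save('scene3.npy',cloud("scene",d))
p,d=imaging.snapshot("wrist"); save('wrist3.png',p); W=cloud("wrist",d); np.save('wrist3.npy',W)
s=status.state(); print(s["position"].round(4),s["tcp_rot"].round(2))
for c in("scene3","wrist3"):
    W=np.load(c+'.npy'); x,y,z=np.moveaxis(W,-1,0)
    b=W[(x>.55)&(x<.75)&(y>-.27)&(y<.02)&(z>.255)&(z<.28)&(abs(x-.653-(y+.126)*.182)<.02)]
    if len(b)>30:
        f=cv2.fitLine(b[:,:2].astype(np.float32),cv2.DIST_HUBER,0,.01,.01).ravel()
        print(c,'bar',len(b),'x at y=-.126:',f[2]+(-.126-f[3])*f[0]/f[1],np.degrees(np.arctan2(f[1],f[0])),np.percentile(b[:,2],[50,98]))
    A=R.from_euler('xyz',s["tcp_rot"],degrees=True); P=A.inv().apply(W.reshape(-1,3)-s["position"]); q=P[(abs(P[:,1])<.02)&(P[:,0]<-.02)&(P[:,0]>-.07)&(P[:,2]>-.075)&(P[:,2]<.0)]
    if len(q): print('hook tool',len(q),np.percentile(q,[1,50,99],axis=0).round(4).tolist())
go([.6294,-.1217,.331],[180,0,169.7])
E
```

```text
[ 0.6321 -0.1421  0.3935] [-1.7970e+02 -1.7000e-01  1.6926e+02]
scene3 bar 573 x at y=-.126: 0.654634 79.54577 [0.26950885 0.27240091]
hook tool 121 [[-0.0498, -0.002, -0.0644], [-0.0449, 0.0105, -0.0543], [-0.0332, 0.0142, -0.0207]]
wrist3 bar 4401 x at y=-.126: 0.6508018 79.665596 [0.26990324 0.27190331]
hook tool 16 [[-0.0209, -0.0051, -0.0656], [-0.0202, 0.0006, -0.0651], [-0.02, 0.0068, -0.0643]]
t 6.68 shift [0.0125 0.0397 0.1248] (after turn [0.0126 0.0392 0.125 ] ) turn [-0.005  -0.0029 -0.0073] rows 1.6 0.1
```

View pics/scene3.png

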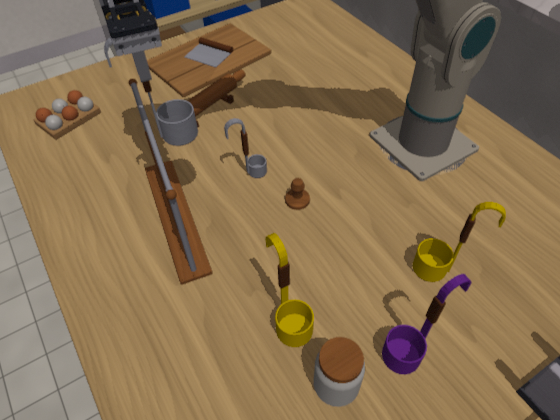

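The hook is above the bar's far half at about (120,55), the cup on the robot side at (178,122), clear of the small ladle. Centre and lower.

Emit:
{"fn": "carry_out", "kwargs": {
  "plan": "0.012 0.039 0.02 0 0 0 1; 0 0 0.05 0 0 0 1; 0 0 0.05 0 0 0 1; 0 0 0.05 0 0 0 1; 0 0 0.04 0 0 0 1; 0 0 0 0 0 0 1; 0 0 0 0 0 0 1"
}}

```text
time_s: 7.27
position: [0.6287, -0.1142, 0.2897]
tcp_rot: [180.0, -0.3, 169.7]
force: [-0.0, -0.0, -2.4]
opening: 0.0196
grasp_force: 25.0
```

```bash
python3 - <<'E'
from h import *
s=status.state(); print(s["position"].round(4),s["tcp_rot"].round(2),s["force"].round(2))
bar=np.array([.6525,-.126,.265])
for lean,dz in((0,.02),(9,.015),(9,0)):
    L=R.from_euler('z',-10.3,degrees=True)*R.from_euler('y',-lean,degrees=True)
    p=bar+L.apply(np.array([.037-.061,0,.166-.222]))+[0,0,dz]
    T=(L*R.from_matrix(np.diag([-1,1,-1.]))).as_euler('xyz',degrees=True)
    print(lean,dz,p.round(4)); go(p,T)
E
```

```text
[ 0.6287 -0.1142  0.2897] [179.99  -0.26 169.74] [-0.02 -0.02 -2.43]
0 0.02 [ 0.6289 -0.1217  0.229 ]
t 7.27 shift [-0.0036 -0.0148  0.1215] (after turn [-0.003  -0.0148  0.1215] ) turn [ 0.0002 -0.0043  0.0007] rows 1.5 0.0
9 0.015 [ 0.6378 -0.1233  0.2209]
t 7.27 shift [-0.0218 -0.0148  0.1375] (after turn [ 0.0006 -0.0148  0.1392] ) turn [ 0.0002 -0.1543  0.0007] rows 1.7 1.3
9 0 [ 0.6378 -0.1233  0.2059]
t 7.27 shift [-0.0219 -0.0148  0.1675] (after turn [ 0.0053 -0.0148  0.1689] ) turn [ 0.0002 -0.1543  0.0007] rows 2.0 1.3
```

Emit:
{"fn": "carry_out", "kwargs": {
  "plan": "-0.004 -0.012 0.03 0 0 0 1; 0 0 0.03 0 0 0 1; 0 0 0.03 0 0 0 1; 0 0 0.03 0 0 0 1; 0 0 0 0 0 0 1; 0 0 0 0 0 0 1"
}}

```text
time_s: 7.77
position: [0.6312, -0.1212, 0.2322]
tcp_rot: [180.0, 0.0, 169.7]
force: [-0.3, -0.6, -1.7]
opening: 0.0203
grasp_force: 25.0
```

Emit:
{"fn": "carry_out", "kwargs": {
  "plan": "-0.0045 0 0.002 0 -0.036 0 1; -0.0045 0 0.002 0 -0.036 0 1; -0.0045 0 0.002 0 -0.036 0 1; -0.0045 0 0.002 0 -0.036 0 1; 0 0 0 0 0 0 1; 0 0 0 0 0 0 1"
}}

```text
time_s: 8.27
position: [0.6389, -0.1228, 0.2293]
tcp_rot: [180.0, 8.5, 169.7]
force: [-4.2, 0.4, 0.8]
opening: 0.0197
grasp_force: 25.0
```

```bash
python3 - <<'E'
from h import *
s=status.state(); print(s["position"].round(4),s["tcp_rot"].round(2),s["force"].round(2))
bar=np.array([.6525,-.126,.265])
p,d=imaging.snapshot("scene"); im=cv2.resize(np.ascontiguousarray(p[40:160,80:230]),None,fx=5,fy=5,interpolation=cv2.INTER_CUBIC); save('scene4.png',im[:600])
for lean,dz in((9,.015),(9,0)):
    L=R.from_euler('z',-10.3,degrees=True)*R.from_euler('y',-lean,degrees=True)
    p=bar+L.apply(np.array([.037-.061,0,.166-.222]))+[0,0,dz]
    T=(L*R.from_matrix(np.diag([-1,1,-1.]))).as_euler('xyz',degrees=True)
    print(lean,dz,p.round(4)); go(p,T)
E
```

```text
[ 0.6389 -0.1228  0.2293] [179.98   8.52 169.72] [-4.22  0.38  0.8 ]
9 0.015 [ 0.6378 -0.1233  0.2209]
t 8.32 shift [ 0.0046 -0.0014  0.0158] (after turn [ 0.0047 -0.0014  0.0157] ) turn [ 0.0004 -0.0083  0.0004] rows 0.2 0.1
9 0 [ 0.6378 -0.1233  0.2059]
t 8.32 shift [ 0.009  -0.0014  0.0454] (after turn [ 0.0094 -0.0014  0.0453] ) turn [ 0.0004 -0.0083  0.0004] rows 0.6 0.1
```

View pics/scene4.png

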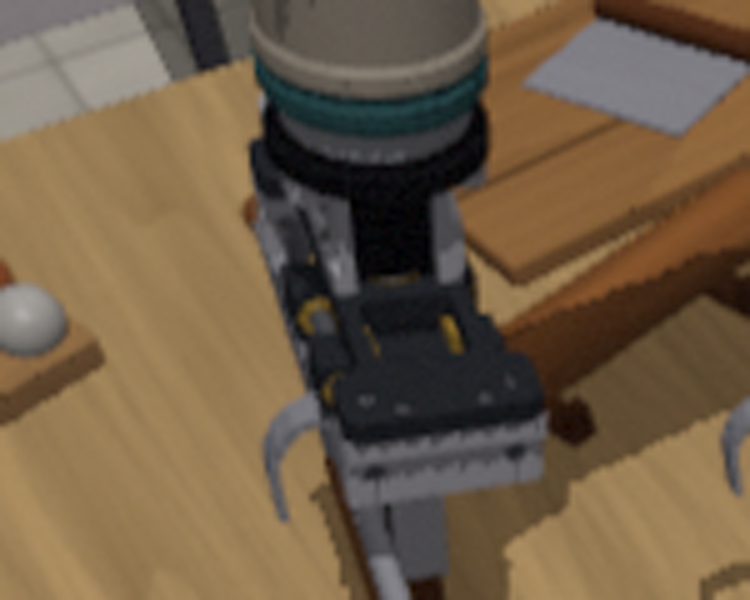

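The hook at (290,450 in the crop) straddles the bar's line, with its free end on the far side. The 4 N along x is the handle touching the rod early, so I'll back off a bit and lower slowly.

Emit:
{"fn": "carry_out", "kwargs": {
  "plan": "0.008 0 0.006 0 0 0 1; 0 0 0.006 0 0 0 1; 0 0 0.006 0 0 0 1; 0 0 0.006 0 0 0 1; 0 0 0.004 0 0 0 1; 0 0 0 0 0 0 1; 0 0 0 0 0 0 1"
}}

```text
time_s: 8.9
position: [0.6384, -0.1227, 0.2133]
tcp_rot: [-180.0, 8.6, 169.7]
force: [-0.0, -0.6, -1.8]
opening: 0.0202
grasp_force: 25.0
```

Emit:
{"fn": "carry_out", "kwargs": {
  "plan": "0 0 0.003 0 0 0 1; 0 0 0.003 0 0 0 1; 0 0 0.003 0 0 0 1; 0 0 0 0 0 0 1; 0 0 0 0 0 0 1; 0 0 0 0 0 0 1"
}}

```text
time_s: 9.4
position: [0.6389, -0.1228, 0.2091]
tcp_rot: [180.0, 8.6, 169.7]
force: [-0.1, -0.6, -2.4]
opening: 0.0196
grasp_force: 25.0
```

Emit:
{"fn": "carry_out", "kwargs": {
  "plan": "0 0 0.003 0 0 0 1; 0 0 0.003 0 0 0 1; 0 0 0 0 0 0 1; 0 0 0 0 0 0 1; 0 0 0 0 0 0 1"
}}

```text
time_s: 9.82
position: [0.6397, -0.1229, 0.2077]
tcp_rot: [180.0, 8.7, 169.7]
force: [-3.6, 1.5, 6.1]
opening: 0.0199
grasp_force: 25.0
```

Bar contact at the expected height, with about 8 N of unloading. Ease the preload and soften the grip.

Emit:
{"fn": "carry_out", "kwargs": {
  "plan": "0.002 0 -0.0015 0 0 0 1; 0 0 0 0 0 0 1; 0 0 0 0 0 0 1; 0 0 0 0 0 0 1",
  "force": 12
}}

```text
time_s: 10.15
position: [0.6389, -0.1228, 0.2075]
tcp_rot: [180.0, 8.7, 169.7]
force: [0.0, 0.7, 4.1]
opening: 0.0198
grasp_force: 12.0
```

Emit:
{"fn": "carry_out", "kwargs": {
  "plan": "0 0 0 0 0 0 1; 0 0 0 0 0 0 1; 0 0 0 0 0 0 1; 0 0 0 0 0 0 1; 0 0 0 0 0 0 1; 0 0 0 0 0 0 1",
  "force": 3
}}

```text
time_s: 10.65
position: [0.6388, -0.1228, 0.2069]
tcp_rot: [-180.0, 8.7, 169.7]
force: [1.6, -0.9, 3.2]
opening: 0.02
grasp_force: 3.0
```

Emit:
{"fn": "carry_out", "kwargs": {
  "plan": "0 0 0 0 0 0 0.57; 0 0 0 0 0 0 0.565; 0 0 0 0 0 0 0.56; 0 0 0 0 0 0 0.555; 0 0 0 0 0 0 0.55; 0 0 0 0 0 0 0.54; 0 0 0 0 0 0 0.53; 0 0 0 0 0 0 0.52"
}}

```text
time_s: 11.32
position: [0.6379, -0.1226, 0.2064]
tcp_rot: [180.0, 8.6, 169.7]
force: [-0.9, -0.3, 0.5]
opening: 0.0228
grasp_force: 0.0
```

Emit:
{"fn": "carry_out", "kwargs": {
  "plan": "0 0 0 0 0 0 0.51; 0 0 0 0 0 0 0.5; 0 0 0 0 0 0 0.48; 0 0 0 0 0 0 0.46; 0 0 0 0 0 0 0.43; 0 0 0 0 0 0 0.4; 0 0 0 0 0 0 0.35; 0 0 0 0 0 0 0.3"
}}

```text
time_s: 11.98
position: [0.6382, -0.1227, 0.2067]
tcp_rot: [180.0, 8.6, 169.7]
force: [0.1, -0.2, -0.4]
opening: 0.0325
grasp_force: 0.0
```

Emit:
{"fn": "carry_out", "kwargs": {
  "plan": "0 0 0 0 0 0 0.25; 0 0 0 0 0 0 0.2; 0 0 0 0 0 0 0.2; 0 0 0 0 0 0 0.2; 0 0 0 0 0 0 0.2; 0 0 0 0 0 0 0.2"
}}

```text
time_s: 12.48
position: [0.6383, -0.1226, 0.2067]
tcp_rot: [180.0, 8.6, 169.7]
force: [-0.7, 0.1, -0.1]
opening: 0.0376
grasp_force: 0.0
```

```bash
python3 - <<'E'
from h import *
s=status.state(); print({k:s[k] for k in("position","force","opening")})
p,d=imaging.snapshot("wrist"); save('w5.png',p)
E
```

```text
{'position': array([ 0.63825146, -0.122641  ,  0.20672102]), 'force': array([-0.66193245,  0.10750775, -0.05220094]), 'opening': 0.037567802130976394}
```

View pics/w5.png

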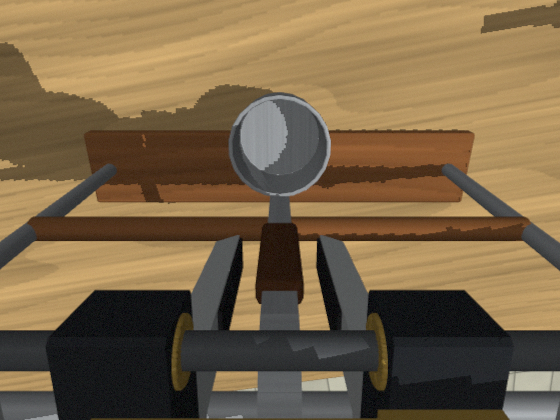

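It hangs on the bar with the handle on the rod: cup at (280,145), grip at (280,262), fingers clear on both sides. Withdraw along the tool axis.

Emit:
{"fn": "carry_out", "kwargs": {
  "plan": "0 0 0 0 0 0 0.1; 0 0 0 0 0 0 0; 0 0 0 0 0 0 0; 0 0 -0.01 0 0 0 0; 0 0 -0.02 0 0 0 0; 0 0 -0.03 0 0 0 0; 0 0 -0.03 0 0 0 0; 0 0 -0.04 0 0 0 0"
}}

```text
time_s: 13.2
position: [0.6281, -0.1208, 0.2717]
tcp_rot: [-180.0, 8.6, 169.7]
force: [0.9, -0.6, 0.7]
opening: 0.0469
grasp_force: 0.0
```

Emit:
{"fn": "carry_out", "kwargs": {
  "plan": "0 0 -0.05 0 0 0 0; 0 0 -0.05 0 0 0 0; 0 0 -0.05 0 0 0 0; 0.05 0 -0.03 0 0 0 0; 0.07 0 0 0 0 0 0; 0.07 0 0 0 0 0 0; 0.06 0 0 0 0 0 0; 0 0 0 0 0 0 0"
}}

```text
time_s: 13.87
position: [0.4872, -0.0957, 0.3409]
tcp_rot: [179.9, 8.3, 169.7]
force: [-1.4, -0.3, -0.2]
opening: 0.047
grasp_force: 0.0
```

Emit:
{"fn": "carry_out", "kwargs": {
  "plan": "0 0 0 0 0 0 0; 0 0 0 0 0 0 0; 0 0 0 0 0 0 0; 0 0 0 0 0 0 0; 0 0 0 0 0 0 0; 0 0 0 0 0 0 0; 0 0 0 0 0 0 0; 0 0 0 0 0 0 0"
}}

```text
time_s: 14.53
position: [0.4938, -0.0965, 0.341]
tcp_rot: [-180.0, 8.6, 169.7]
force: [-0.2, 0.6, -0.4]
opening: 0.0473
grasp_force: 0.0
```

```bash
python3 - <<'E'
from h import *
import cv2
a,d=imaging.snapshot("scene"); W=cloud("scene",d)
t,_=imaging.snapshot("top"); save('a6.png',np.vstack([cv2.resize(np.ascontiguousarray(a[40:320,60:340]),(560,560))])); 
x,y,z=np.moveaxis(W,-1,0); 
b,_=imaging.snapshot("scene"); print('motion',np.abs(a.astype(int)-b)[60:200,100:230].mean())
E
```

```text
motion 0.9174542124542124
```

View pics/a6.png

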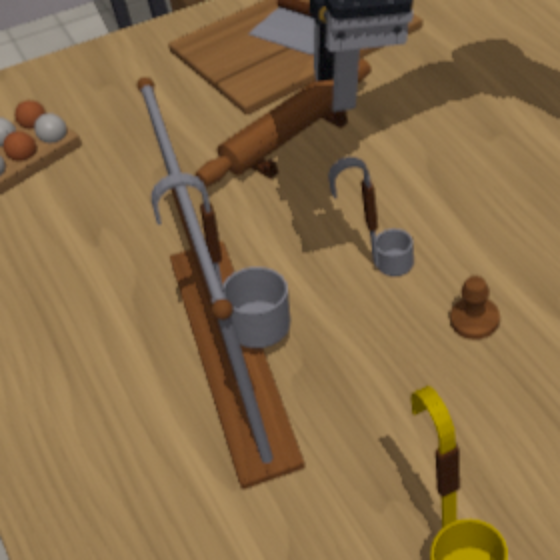

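The ladle hangs by its hook over the bar at (178,180), between the posts at (148,85) and (222,310). The small ladle at (393,250) is untouched and the gripper is well clear.

Emit:
{"fn": "carry_out", "kwargs": {
  "plan": "0 0 0 0 0 0 0; 0 0 0 0 0 0 0; 0 0 0 0 0 0 0; 0 0 0 0 0 0 0; 0 0 0 0 0 0 0; 0 0 0 0 0 0 0; 0 0 0 0 0 0 0; 0 0 0 0 0 0 0"
}}

```text
time_s: 15.35
position: [0.4937, -0.0965, 0.3412]
tcp_rot: [-180.0, 8.6, 169.7]
force: [-0.3, 0.3, -0.0]
opening: 0.0469
grasp_force: 0.0
```

```bash
python3 -c "
from h import *
print(workorder.job_done())"
```

```text
the job is handed in; nothing more can be done
None
```

The larger steel ladle hangs by its hook on the bar between the two posts, leaning on the lower rod, with the smaller ladle untouched; I handed the job in at about 15 s.

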